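# Clear the jammed blank from the drill-press feed chute

### The job

An oversized wooden blank is wedged in the narrow channel of the sloping plywood feed chute. Push it back up the slope from below until more than half of it is out of the channel in the wide hopper, then lift it out from there and lay it flat in the shallow reject tray, and let go of it.

Things in the scene. Friction and masses are not known exactly. Their poses are not given: they have to be found in the camera images.
- chute: Fixed plywood chute with a white floor, open on top. Origin on the bench below the upper end of its narrow channel; x uphill (level), y left, z up. Floor height = 55 mm + 0.2126 x (12 deg slope). Walls 50 mm high over the floor, 12 thick. x -98 to 0: channel 60 mm wide inside; -118 to -98: throat, 60 narrowing downhill to 46; -187 to -118: open ledge without side walls, below it a 12 mm lip.
- hopper (a point): Point on the chute floor in the middle of its wide hopper, at x = 100 mm, y = 0 of the chute frame. Same axes as the chute. Between chute x = 0 and 49 mm the walls flare from 60 to 170 mm apart; from 49 to 159 mm the hopper is 170 mm wide inside, then an end wall. A blank left on this slope stays put by friction.
- blank_mid (a point): Centre of the jammed blank: pale wooden block 110 (x) by 56 (y) by 40 mm (z), about 0.15 kg. It lies on the chute floor, x uphill, lower end wedged in the throat, centre at about chute x = -52 mm. Only 2 mm of room beside it in the channel, so it cannot be gripped there; a few newtons slide it uphill. Two slimmer blocks (36 mm) on the bench are good ones: ignore them.
- tray: Shallow open reject tray of wood, fixed, 220 (x) by 180 mm (y) outside, 28 mm high, walls and floor 6 mm thick. Origin at the centre of its underside. It stands at one side of the chute, left or right; the deep divided box (85 mm high, full of things) at the other side is not the tray.
Things that resemble listed ones, but are neither listed nor needed, are in the scene too. What is shaped like the part that bears blank_mid but blue or turquoise is not meant.

How it is judged:
By the outcome, as a careful person would: the job done as asked, in the order asked, and still so for the second after the job is handed in, with the robot touching nothing.
It also fails if it takes over 56 s, if anything falls off the work surface, if the arm or the gripper's body presses on something with over 40 N, if the wrist force passes 120 N, or if a joint passes its speed limit or range.

### The arm

A 7-joint arm with a two-finger parallel gripper is mounted at the origin on the work surface. World frame = base frame: x ahead of the robot, y to its left, z up, the work surface at z = 0. Lengths are in m, angles in degrees, forces in N, time in s.
With the tool pointing down it reaches from about 0.35 to 0.775 m from the base axis. Payload 3.1 kg.
Tool frame: the origin (TCP) lies on the centre line of the jaws, within the pads' length; the fingertips stand 17 mm ahead of it and the grasp point (between the pads) lies 2 mm behind it (robot.tip_reach is the distance from the TCP to the fingertips, in m); z points along the fingers, y is the line along which they close (so a half turn about z gives the same grasp; the last joint's range is limited). The gripper opens to 85 mm and grips with 20 to 120 N. Pads are 22 mm wide; open, the fingers measure 114 mm over their backs; the gripper's body (76 mm by 85 mm) begins 54 mm behind the grasp point. The pads swing forward as they close: fully open they stand 13 mm farther back than shut.
Start: joints at [73.986, 17.813, 0.802, 86.603, -0.252, 75.585, -1.558], TCP at [0.13, -0.535, 0.248] pointing down, gripper open.
Joint ranges: [-154.91, 154.91], [-16.99, 109.72], [-72.82, 74.43], [7.12, 147.25], [-82.49, 262.49], [11.32, 116.49], [-174.64, 174.64]. Speed limits (degrees/s): [159.86, 159.86, 180, 180, 180, 180, 180].

### API

Orientations are given as [roll, pitch, yaw] about the fixed x, y, z axes, in that order (R = Rz(yaw) Ry(pitch) Rx(roll)).
In Python, from station import robot, fingers, vision, workorder, recognise gives the robot as it stands. Calls block until the motion is done:
- robot.move_to(position, orientation): joint-space move of the TCP to a pose.
- robot.line_to(position, orientation=None, velocity=0.15, f_stop=None): straight line of the TCP; orientation=None keeps the orientation; velocity is the mean speed in m/s. With f_stop (N) it stops when the force on the tool has changed by that much, and returns True; else False.
- robot.move_j(angles): joint-space move.
- fingers.gripper_to(opening, force=None): opening from 0.0 (shut) to 1.0 (fully open); force is the grip in N (None keeps the last); returns when the fingers have stopped.
- robot.pause(seconds).
- robot.inverse_kinematics(position, orientation): joint angles nearest the present ones, or None.
- vision.grab_frame(name): name is "side" or "top"; returns the picture (384x512x3 uint8, red, green, blue); there is no depth.
- vision.calibration(name): a dict with "mtx" (3x3 intrinsics, pixels), "k1" (the pictures are not rectified: a ray, as slopes to the right and down, at radius r is drawn at 1 + k1 r^2 times it, then the intrinsics apply), "extrinsics" (4x4, takes a point from world to camera coordinates). Camera axes: x right, y up, looking along -z (the intrinsics and any distortion apply to the point x, -y, -z); pixel columns grow to the right and rows downward; lengths in m; the calibration is good to about 2 mm. A picture is of the moment at which its call begins. calibration takes no time and is no camera call.
A pose or a line that the arm cannot do raises robot.PlanningError and nothing moves.
- workorder.close_job(): hands the job in; it is judged then, once.
Trained networks look in the newest picture that a camera, given by its name, has taken for a name from the list of things; names that differ only in an ending like _2 or _b are one class to them, and where a whole thing is asked for, a point or a joint stands for the part that bears it (a point fixed in the world has none). Each returns a list of dicts, best first, with "p" (0 to 1); they miss things now and then, are a little off and sometimes report something else, mostly with a low value. They report only what shows in the picture. A call takes as long as a camera call. They do not tell look-alikes from the thing itself.
- recognise(label, camera): "rect" ([centre column, centre row, width, height] in pixels, round what is visible of it).
Readings, each from a call of its own:
- robot.current_time_s(): time.
- robot.current_joint_positions(): joint angles.
- robot.current_dq(): joint speeds.
- robot.current_joint_torque(): joint torques, N m.
- robot.current_tool_pos(): TCP position.
- robot.current_eef_rot(): TCP orientation.
- robot.current_contact_force(): force on the tool from outside, world axes, zero at the start.
- robot.current_torque(): the same for the moment, N m.
- robot.current_finger_gap(): opening from 0.0 (shut) to 1.0 (fully open).
- robot.current_gripper_force(): force on a finger pad.
Only numpy, scipy, OpenCV 4.12 (cv2) and the standard library are available. Lean on these libraries where they do the work, as an engineer would, in place of code of your own. Each camera call takes 0.05 s, during which the arm holds its last target. There are 200 camera calls.

## Working session

There is one attempt and no reset: what is moved stays moved. The work goes in short steps, each a Python script; the robot and the scene stay as the last script left them, time stands still between calls to the robot, and variables do not carry over. Pictures are saved under pics/ and viewed, at most 10 in all, crops included, and the job is handed in when it is done.

```bash
ls; mkdir -p pics
python3 - <<'E'
from station import robot, fingers, vision, workorder, recognise
import cv2,numpy as np
for n in ("top","side"):
    im=vision.grab_frame(n); cv2.imwrite(f"pics/{n}0.png",cv2.resize(im[:,:,::-1],(768,576)))
    for l in ("chute","blank_mid","tray"):
        print(n,l,[(round(d["p"],2),np.round(d["rect"]).tolist()) for d in recognise(l,n)])
    c=vision.calibration(n); print(c["mtx"],c["k1"],np.round(c["extrinsics"],4).tolist())
print(robot.current_time_s())
E
```

```text
pics
top chute [(0.86, [256.0, 154.0, 125.0, 74.0])]
top blank_mid [(0.93, [324.0, 237.0, 28.0, 37.0]), (0.91, [259.0, 221.0, 25.0, 37.0]), (0.85, [270.0, 153.0, 38.0, 24.0])]
top tray [(0.83, [374.0, 176.0, 62.0, 76.0])]
[[356.49881519   0.         254.88520266]
 [  0.         356.49881519 197.01401409]
 [  0.           0.           1.        ]] -0.012534499755190309 [[0.0259, -0.9994, -0.0228, 0.0048], [0.9981, 0.0246, 0.0565, -0.4497], [-0.0559, -0.0242, 0.9981, -1.1419], [0.0, 0.0, 0.0, 1.0]]
side chute [(0.75, [200.0, 208.0, 90.0, 100.0])]
side blank_mid [(0.74, [278.0, 204.0, 46.0, 31.0]), (0.72, [200.0, 185.0, 20.0, 33.0]), (0.71, [300.0, 159.0, 42.0, 30.0])]
side tray [(0.84, [237.0, 130.0, 74.0, 39.0])]
[[442.63512534   0.         252.82339393]
 [  0.         442.63512534 187.78114753]
 [  0.           0.           1.        ]] -0.14626785883701815 [[-0.9975, -0.0695, -0.016, 0.4457], [0.0329, -0.6476, 0.7613, -0.073], [-0.0633, 0.7588, 0.6482, -1.157], [0.0, 0.0, 0.0, 1.0]]
0.4
```

View pics/top0.png

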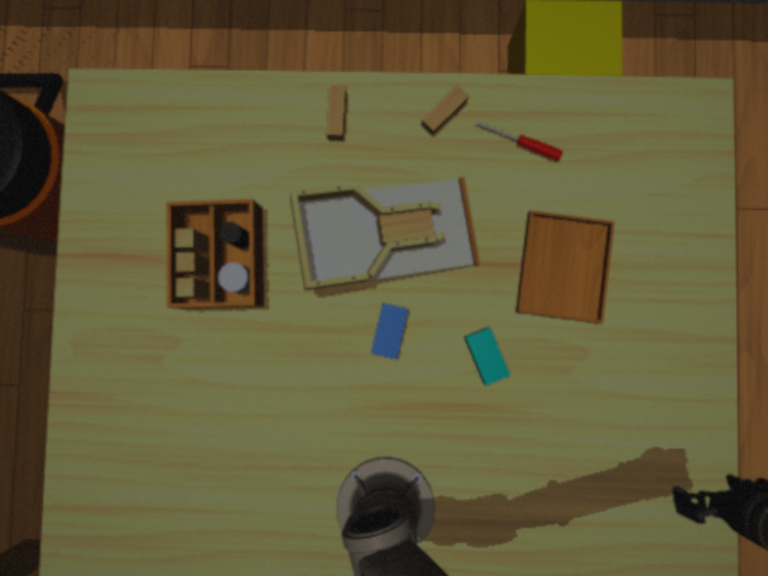

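View pics/side0.png

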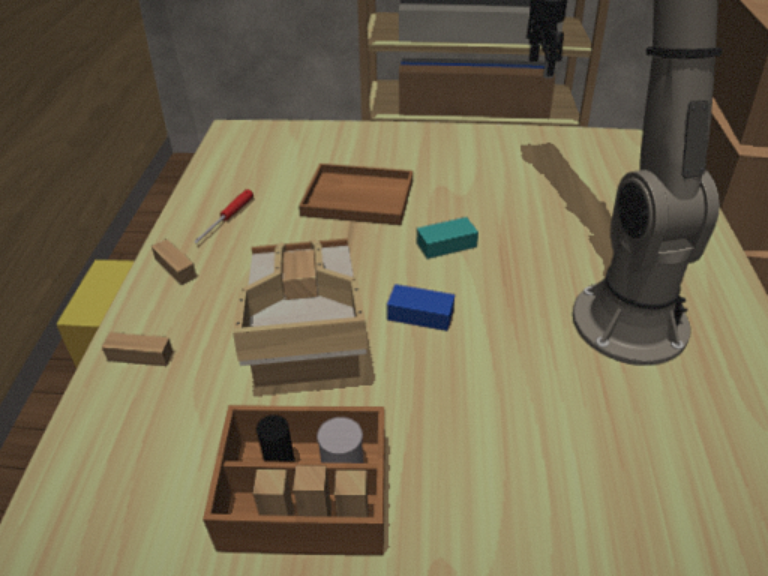

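Top view (768-px scale): the pale blank at (406,226) lies in the chute channel. Look-alikes are the good blocks at (337,112) and (445,109), blue at (390,331) and turquoise at (487,356). The tray is at (565,266) and the deep divided box, not the tray, at (214,255). The chute runs uphill to the left. Next is a close crop to check the blank and pick chute corners.

Run:
```python
import cv2
from station import vision
im=vision.grab_frame("top")[:,:,::-1]
cv2.imwrite("pics/crop1.png",cv2.resize(im[112:204,188:322],None,fx=5.9,fy=5.9,interpolation=cv2.INTER_CUBIC))
cv2.imwrite("pics/crop2.png",cv2.resize(im[130:220,335:420],None,fx=5.9,fy=5.9,interpolation=cv2.INTER_CUBIC))
```

```text
(no output)
```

View pics/crop1.png

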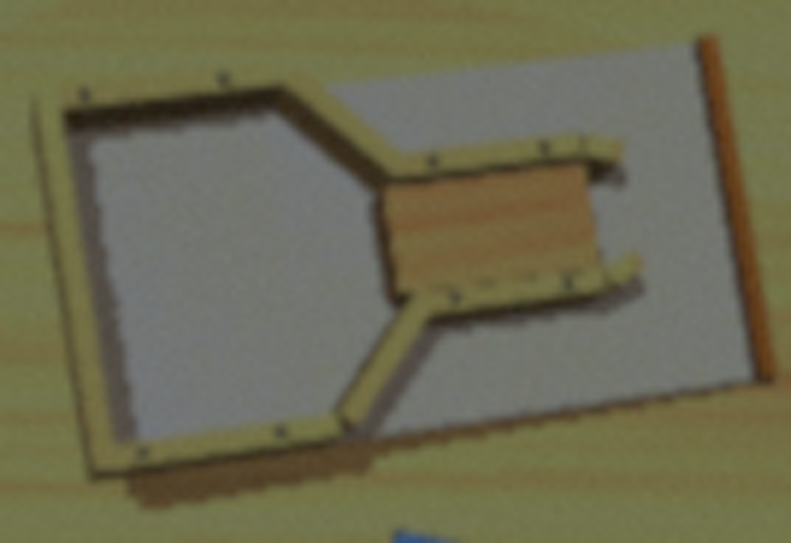

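View pics/crop2.png

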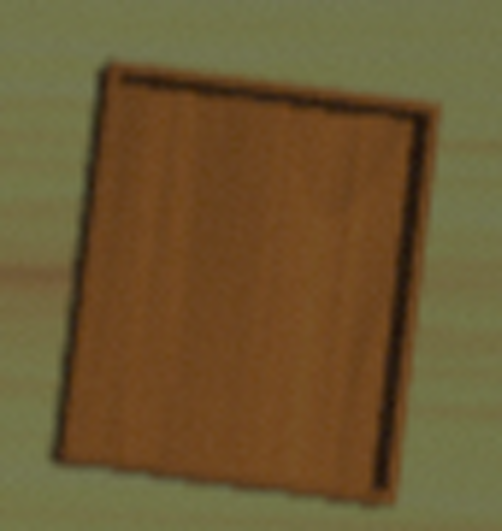

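Crop 1 shows the blank, pale wood, seated in the channel (crop px 385–600, 165–300), so it is the right one. Crop 2 shows the empty shallow tray with rim corners at about (107,63), (440,103), (395,503) and (55,462). Now to fit the poses.

```bash
cat > h.py <<'E'
import numpy as np
from scipy.optimize import least_squares
from station import robot, fingers, vision, workorder, recognise
def proj(P,n="top"):
    c=vision.calibration(n); P=np.atleast_2d(P)
    q=P@c["extrinsics"][:3,:3].T+c["extrinsics"][:3,3]
    s=np.c_[q[:,0],-q[:,1]]/-q[:,2:]
    s=s*(1+c["k1"]*(s**2).sum(1,keepdims=True))
    return s@c["mtx"][:2,:2].T+c["mtx"][:2,2]
def place(p,L):
    c,s=np.cos(p[2]),np.sin(p[2]); L=np.atleast_2d(L)
    return np.c_[p[0]+c*L[:,0]-s*L[:,1],p[1]+s*L[:,0]+c*L[:,1],L[:,2]]
def fit(L,uv,p0):
    r=least_squares(lambda p:(proj(place(p,L))-uv).ravel(),p0,loss="soft_l1"); return r.x,(r.fun.reshape(-1,2))
E
python3 - <<'E'
from h import *
f=5.9
def orig(a,off): return (np.array(a)+.5)/f-.5+np.array(off)
pts=[((159,-85),(62,112)),((171,97),(92,472)),((159,85),(112,445)),((49,85),(338,413)),((49,-85),(282,95)),((0,-30),(385,180)),((0,30),(425,293)),((-98,-30),(588,163))]
uv=orig([b for a,b in pts],(188,112))
for m in ("vert","perp"):
    L=[]
    for (x,y),_ in pts:
        z=55+.2126*x+50
        if m=="perp": x,z=x-50*np.sin(np.radians(12)),55+.2126*x+50*np.cos(np.radians(12))
        L.append((x/1e3,y/1e3,z/1e3))
    p,r=fit(np.array(L),uv,[.55,0,1.6]); print(m,p[:2].round(4),np.degrees(p[2]).round(2)); print(r.round(1).tolist())
    np.save("chute_%s.npy"%m,p)
    b=np.array([(3,-28),(3,28),(-107,-28)])
    Lb=np.array([(x/1e3-.04*np.sin(.209),y/1e3,.055+.2126*x/1e3+.04*np.cos(.209)) for x,y in b])
    print("blank top px in crop",((proj(place(p,Lb))-[188,112]+.5)*f-.5).round().tolist())
    Ll=np.array([(-.187,-.08,.0152+.012),(-.187,.08,.0272)]); print(((proj(place(p,Ll))-[188,112]+.5)*f-.5).round().tolist())
uv=orig([(440,103),(395,503),(107,63),(60,462)],(335,130))
# px right = -y ; 
L=np.array([(.11,-.09,.028),(-.11,-.09,.028),(.11,.09,.028),(-.11,.09,.028)])
p,r=fit(L,uv,[.5,-.35,0]); print("tray",p[:2],np.degrees(p[2]),r.round(1).tolist()); np.save("tray.npy",p)
E
```

```text
vert [0.5797 0.0125] 100.55
[[0.0, -0.4], [-0.0, 0.4], [0.2, 0.3], [-0.2, 0.5], [0.4, -1.5], [2.1, 0.1], [-1.5, 0.5], [-0.5, -0.7]]
blank top px in crop [[409.0, 187.0], [426.0, 294.0], [616.0, 163.0]]
[[724.0, 67.0], [773.0, 354.0]]
perp [0.578  0.0229] 100.55
[[0.1, -0.3], [0.0, 0.4], [0.2, 0.3], [-0.2, 0.5], [0.4, -1.5], [2.1, 0.1], [-1.6, 0.5], [-0.6, -0.7]]
blank top px in crop [[388.0, 190.0], [406.0, 297.0], [597.0, 166.0]]
[[705.0, 69.0], [754.0, 356.0]]
tray [ 0.52100601 -0.37172681] -5.943087976151409 [[-0.3, -0.1], [0.1, 0.4], [0.1, -0.3], [0.1, 0.0]]
```

```bash
cat >> h.py <<'E'
from scipy.spatial.transform import Rotation as Rot
A=np.radians(12); S,C=np.sin(A),np.cos(A)
def loc(x,y,h): return np.array([x/1e3-h/1e3*S, y/1e3, .055+.2126*x/1e3+h/1e3*C])  # floor x, height normal to the floor (mm)
try: CH=np.load("chute.npy")
except OSError: CH=None
def W(x,y,h): return place(CH,loc(x,y,h))[0]
def ori(flip=False,dyaw=0):
    s=-1 if flip else 1
    a=np.radians(dyaw); u=np.array([C,0,S]); n=np.array([-S,0,C]); v=np.array([0,1,0])
    x=s*(np.cos(a)*u+np.sin(a)*v)
    M=np.c_[x,np.cross(-n,x),-n]
    return (Rot.from_euler("z",CH[2])*Rot.from_matrix(M)).as_euler("xyz",degrees=True)
E
python3 - <<'E'
from h import *
import h
f=5.9
pts=[((159,-85,50),(62,112)),((171,97,50),(92,472)),((159,85,50),(112,445)),((49,85,50),(338,413)),((49,-85,50),(282,97)),((0,-30,50),(385,180)),((-98,-30,50),(588,163)),
((3,-28,40),(385,187)),((3,28,40),(401,297)),((-107,-28,40),(588,166)),((-187,-97,12),(697,40)),((-187,97,12),(755,380))]
uv=(np.array([b for a,b in pts])+.5)/f-.5+[188,112]
L=np.array([loc(*a) for a,b in pts])
p,r=fit(L,uv,[.578,.023,1.75]); print(p,np.degrees(p[2])); print(r.round(1).tolist()); np.save("chute.npy",p)
h.CH=p
for fl in (0,1):
    print(ori(fl).round(1),[None if (q:=robot.inverse_kinematics(W(*a),ori(fl))) is None else np.round(q).tolist() for a in ((-135,0,110),(-135,0,27),(18,0,27),(82,0,20))])
    t=np.load("tray.npy"); 
    for y in (0,90,180,-90): print(y,robot.inverse_kinematics([t[0],t[1],.03],[180,0,y+np.degrees(t[2])]))
E
```

```text
[0.57809624 0.02461311 1.75869453] 100.76577383897917
[[-0.6, -0.2], [-0.4, 0.5], [-0.2, 0.4], [-0.7, 0.5], [-0.3, -1.8], [1.5, 0.1], [-1.2, -0.8], [-0.0, 0.5], [0.3, -0.1], [0.8, -0.3], [0.5, -0.5], [1.0, 0.8]]
[180.  -12.  100.8] [[39.0, 40.0, -39.0, 78.0, 13.0, 73.0, 14.0], [39.0, 44.0, -38.0, 83.0, 16.0, 64.0, 11.0], [29.0, 37.0, -40.0, 92.0, 13.0, 60.0, -1.0], [24.0, 36.0, -42.0, 93.0, 13.0, 59.0, -8.0]]
0 [ 38.40620406  39.19775381  -6.80772076  85.88500072   5.23276217
  55.2278349  -65.81250892]
90 [ 45.92089656  40.45258465 -18.56311782  85.5296898   14.36396843
  56.36626324  17.57011947]
180 [ 53.7045427   43.03632374 -31.34583359  85.17090734  24.54513361
  58.71797302 100.42225407]
-90 [  27.83509836   39.11009276    9.44323767   86.38735561   -7.24960718
   55.10073786 -146.59152568]
[180.   12.  -79.2] [[20.0, 35.0, -6.0, 78.0, -8.0, 72.0, -151.0], [19.0, 39.0, -6.0, 84.0, -8.0, 62.0, -151.0], [13.0, 32.0, -17.0, 92.0, -4.0, 59.0, -168.0], [-45.0, 44.0, 64.0, 96.0, -52.0, 76.0, -136.0]]
0 [ 38.40620406  39.19775381  -6.80772076  85.88500072   5.23276217
  55.2278349  -65.81250892]
90 [ 45.92089656  40.45258465 -18.56311782  85.5296898   14.36396843
  56.36626324  17.57011947]
180 [ 53.7045427   43.03632374 -31.34583359  85.17090734  24.54513361
  58.71797302 100.42225407]
-90 [  27.83509836   39.11009276    9.44323767   86.38735561   -7.24960718
   55.10073786 -146.59152568]
```

Run:
```python
from h import *
import cv2
fingers.gripper_to(0.0,60)
o=ori()
robot.move_to(W(-137,0,130),o)
print(robot.line_to(W(-137,0,27),velocity=.15,f_stop=15), robot.current_contact_force().round(1) if hasattr(robot.current_contact_force(),'round') else robot.current_contact_force())
t=robot.line_to(W(16,0,27),velocity=.06,f_stop=50)
print(t,robot.current_tool_pos(),W(16,0,27),robot.current_contact_force())
robot.line_to(W(6,0,27)); robot.line_to(W(-60,0,130),velocity=.25)
robot.move_to(W(-137,0,160),o)
im=vision.grab_frame("top")
for l in ("blank_mid",):
    print([(round(d["p"],2),np.round(d["rect"]).tolist()) for d in recognise(l,"top")])
cv2.imwrite("pics/push1.png",cv2.resize(im[112:204,188:322,::-1],None,fx=5.9,fy=5.9,interpolation=cv2.INTER_CUBIC))
print(robot.current_time_s())
```

```text
False [-0.1  0.5  0.1]
False [0.57617992 0.03462135 0.0847525 ] [0.57615612 0.03481669 0.08481159] [ 0.26216484 -1.49785991 -0.78451459]
[(0.92, [323.0, 239.0, 30.0, 37.0]), (0.73, [228.0, 158.0, 41.0, 27.0]), (0.67, [259.0, 220.0, 26.0, 37.0])]
8.4833
```

View pics/push1.png

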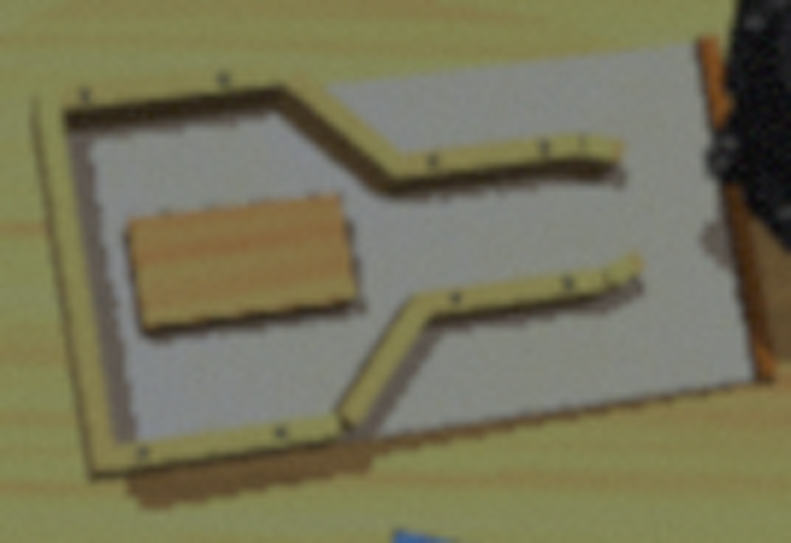

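The blank now lies free in the hopper, with top corners at crop px (128,220), (338,195), (355,297) and (145,328), well out of the channel. Next is the grasp, with the tool square to the slope.

Run:
```python
from h import *
import cv2
uv=(np.array([(128,220),(338,195),(355,297),(145,328)])+.5)/5.9-.5+[188,112]
Lc=np.array([(55,-28),(-55,-28),(-55,28),(55,28)])
def f(q):
    c,s=np.cos(q[2]),np.sin(q[2])
    P=[W(q[0]+C*(c*a-s*b),q[1]+s*a+c*b,40) for a,b in Lc]
    return (proj(P)-uv).ravel()
r=least_squares(f,[82,0,0]); x,y,a=r.x; print(r.x[:2],np.degrees(a),r.fun.round(1))
assert 70<x<100 and abs(y)<15 and abs(a)<.15
o=ori(False,np.degrees(a))
fingers.gripper_to(1.0)
robot.move_to(W(x,y,120),o)
print(robot.line_to(W(x,y,21),velocity=.12,f_stop=12))
fingers.gripper_to(0.0,60)
print(robot.current_finger_gap(),robot.current_gripper_force(),robot.current_tool_pos(),W(x,y,21))
robot.line_to(robot.current_tool_pos()+np.array([0,0,.14]),velocity=.15)
print(robot.current_finger_gap(),robot.current_contact_force(),robot.current_time_s())
im=vision.grab_frame("side")
cv2.imwrite("pics/lift.png",cv2.resize(im[80:280,120:380,::-1],None,fx=3,fy=3))
```

```text
[79.97953498 -1.1743367 ] 0.3382605072737239 [-0.4 -0.1  0.2 -0.4  0.4  0.4 -0.2  0.1]
False
0.6466998424364828 65.53082585334778 [0.56620022 0.09891988 0.0935489 ] [0.56512574 0.09911499 0.09254475]
0.6476741788482018 [ 0.21350603 -0.74146344 -0.89659483] 12.6167
```

View pics/lift.png

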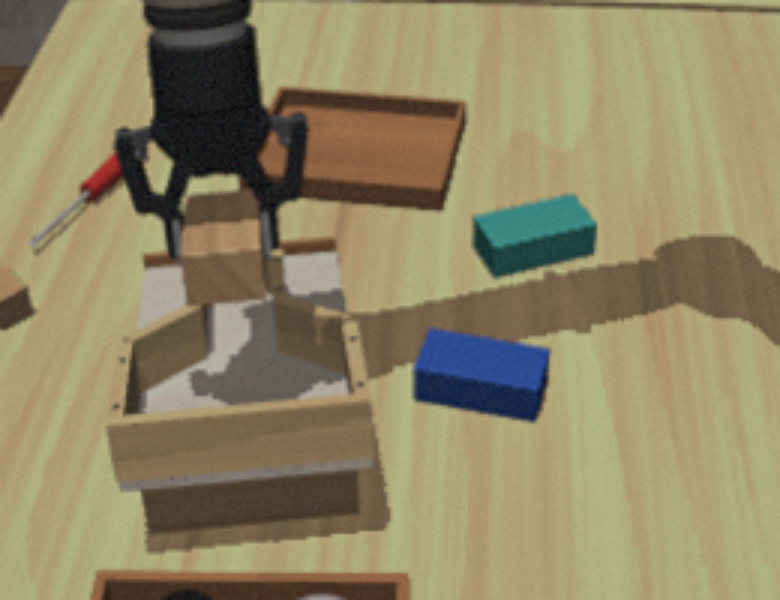

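The blank (crop px 222,245) is gripped squarely and clear of the chute. Now the move to the tray.

Run:
```python
from h import *
import cv2
t=np.load("tray.npy"); o=[180,0,90+np.degrees(t[2])]
robot.move_to([t[0],t[1],.18],o)
robot.pause(.2)
robot.line_to([t[0],t[1],.045],velocity=.12)
print(robot.line_to([t[0],t[1],.022],velocity=.03,f_stop=5),robot.current_tool_pos(),robot.current_finger_gap())
fingers.gripper_to(1.0)
robot.line_to([t[0],t[1],.2],velocity=.15)
robot.move_to([.35,-.2,.3],o)
print(robot.current_time_s())
im=vision.grab_frame("top")
print([(round(d["p"],2),np.round(d["rect"]).tolist()) for d in recognise("blank_mid","top")])
s=vision.grab_frame("side")
a=cv2.resize(im[110:230,300:430,::-1],(390,360)); b=cv2.resize(s[80:180,180:290,::-1],(396,360))
cv2.imwrite("pics/end.png",np.hstack([a,b]))
```

```text
True [ 0.52069694 -0.37169955  0.02774259] 0.6466455357788352
19.2
[(0.96, [322.0, 239.0, 30.0, 36.0]), (0.72, [259.0, 220.0, 25.0, 35.0]), (0.56, [378.0, 178.0, 39.0, 23.0])]
```

View pics/end.png

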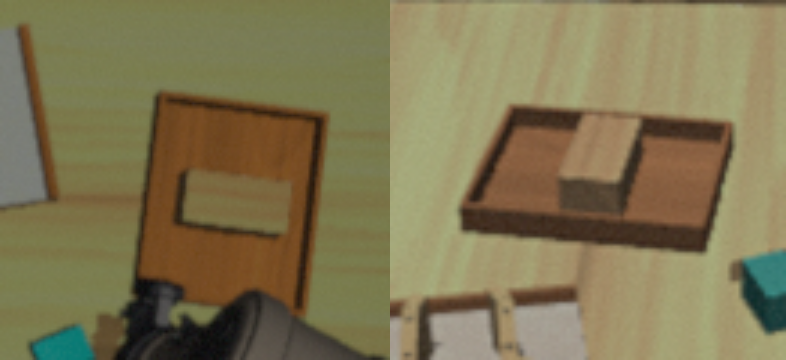

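The blank lies flat in the middle of the tray (left panel at 235,203), and the gripper is clear.

```bash
python3 -c "
from station import workorder; print(workorder.close_job())"
```

```text
the job is handed in; nothing more can be done
None
```

I pushed the blank up into the hopper, lifted it out and laid it flat in the reject tray, then let go of it and handed the job in at about 19 s of the 56 s allowed.

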